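# Fit the keyed shaft into the pulley hub and hold it down for the set screws

## Robot

A 6-joint arm with a two-finger parallel gripper is mounted at the origin on the work surface; the furniture and walls round the work are solid. World frame = base frame: x ahead of the robot, y to its left, z up, the work surface at z = 0. Lengths are in mm, angles in rad, forces in N, time in s.
With the tool pointing down it reaches from about 350 to 875 mm from the base axis. Payload 4.2 kg.
Tool frame: the origin (TCP) lies between the finger pads, 19 mm behind the fingertips; this is the grasp point; z points along the fingers, y is the line along which they close (so a half turn about z gives the same grasp; the last joint's range is limited). The gripper opens to 85 mm and grips with 20 to 120 N. Pads are 22 mm wide; open, the fingers measure 114 mm over their backs; the gripper's body (76 mm by 85 mm) begins 54 mm behind the grasp point. The pads swing forward as they close: fully open they stand 13 mm farther back than shut.
Start: joints at [-1.07, 0.385, 0.008, 0, -1.194, -0.259], TCP at [149.674, -606.792, 250.012] pointing down, gripper open.
Joint ranges: [-3.14, 3.14], [-1.21, 2.06], [-1.07, 1.41], [-3.16, 2.05], [-2.99, -0.16], [-3.1, 3.1]. Speed limits (rad/s): [2.79, 2.79, 3.14, 3.14, 3.14, 3.14].

## Interface

Orientations are given as a unit quaternion [x, y, z, w].
In Python, from bench import arm gives the robot as it stands.
- The arm moves only by the shell command python3 jog.py [OPENING], which reads ROWS from standard input. ROWS is a JSON list that holds a single list of rows (three levels of brackets), with 1 to 10 rows, each of 6 numbers: dx, dy, dz in fractions of the full range, 1 being 800 mm, then a rotation vector rx, ry, rz in a scale on which 1.0 is pi rad; each row is the pose to reach, as a shift and turn from the pose commanded when the command began, along the tool's axes at that moment; what a row does not reach only later rows make up. A row lasts 1/10 s, in which the tool goes at most 50 mm and 0.15 rad, less where a joint would pass 70% of its speed; a pose out of reach is approached as far as the arm can. OPENING is the finger opening in mm, set as the command begins (- or left out keeps the last). The fingers move at their own pace and stop on an object; the grip force is fixed at half the most. Time passes only in rows, so rows that do not move let the fingers close. It prints the time, the measured TCP pose, the force, the opening and the grip force at its end. Input that does not fit is refused with a message, and nothing moves.
- arm.read_state(): the state, without advancing time (a new reading comes with each control period).
- arm.get_image(name): name is "scene" or "top" or "wrist"; returns the picture (384x512x3 uint8, blue, green, red); there is no depth.
- arm.get_calibration(name): a dict with "K" (3x3 intrinsics, pixels), "rvec" (rotation vector, rad) and "tvec" (3), from world to camera coordinates, as OpenCV has them. Camera axes: x right, y down, z forward; pixel columns grow to the right and rows downward; lengths in mm; the calibration is good to about 2 mm. The wrist camera is an equidistant fisheye: a pixel r from the principal point sees the ray r / f radians off the axis. A picture is of the moment at which its call begins: read the wrist's pose just before it. get_calibration takes no time and is no camera call; for the wrist camera it gives the pose at the moment of the call.
- arm.job_done(): hands the job in; it is judged then, once.
The state is a dict: "clock": time; "joints": joint angles; "joint_vel": joint speeds; "joint_efforts": joint torques, N m; "position": TCP position; "ee_rot": TCP orientation; "contact_force": force on the tool from outside, world axes, zero at the start; "wrist_torque": the same for the moment, N m; "gripper_width": finger opening in mm; "grasp_force": force on a finger pad.
Only numpy, scipy, OpenCV 4.12 (cv2) and the standard library are available. Lean on these libraries where they do the work, as an engineer would, in place of code of your own. Each camera call takes 0.05 s, during which the arm holds its last target. There are 200 camera calls.

## Task

Take the slim shaft that has a key on it out of the black stand and fit it into the hub of the pulley clamped in the fixture: start its plain nose in the bore, turn it until the key slips into the keyway, then keep pushing, against the sprung ejector pad in the bore, until the collar is fully home on the hub face. Go gently, the hub is soft aluminium: never let the shaft press on the pulley with more than 50 N. Finish still gripping the shaft and holding it fully home, so that a colleague can tighten the set screws (let go, and the spring lifts it); leave the other two shafts standing in the stand and the loose ring gauge and bushing where they are.

Things in the scene. Friction and masses are not known exactly. Their poses are not given: they have to be found in the camera images.
- keyed_shaft: The shaft to fit: turned steel, 122 mm long, 24 mm diameter, about 0.4 kg, upright in one of the stand's three wells (which one varies). Origin: centre of its flat lower end; z up its axis. Nose chamfer 3 x 4 mm; collar 36 mm diameter from 44 to 52 mm above the origin; above it the plain journal to grip. The key is on the shaft's -x side (yaw 0: it points to world -x; yaw varies).
- shaft_nose (a point): Centre of the keyed shaft's lower end (same as its body origin). The dark key runs from 16 to 42 mm above it, 8 mm wide (6 mm over its lowest 2 mm), 3.5 mm proud of the 24 mm diameter.
- shaft_collar (a point): On the keyed shaft's axis at the underside of its collar, 44 mm above the nose; it lies at the bore mouth when the shaft is home.
- shaft_grip (a point): On the keyed shaft's axis, 92 mm above the nose, 40 mm above the collar: a good height for the TCP.
- pulley: Toothed-belt pulley, aluminium, 104 mm diameter, axis upright, clamped by two straps, does not move. Origin: on its axis at the hub's underside, 30 mm above the bench; z up. Hub 46 mm diameter, 45 mm tall; its face is 75 mm above the bench (rim 57 mm; strap screws, 61 mm from the axis, 77 mm). The keyway is on the pulley's -x side: at equal yaw of shaft and pulley the key meets it.
- bore_mouth (a point): Centre of the bore in the hub's upper face; axes as the pulley's. Bore 25.5 mm diameter, right through; keyway 10 mm wide, floor 17.5 mm from the axis, full length. The key's narrow end enters within about 0.15 rad, the whole key within about 0.07 rad; otherwise it lands on the hub face with the nose 16 mm down the bore.
- ejector (a joint): Travel of the sprung brass pad in the bore, m: 0 = up, its top 34 mm below the hub face; the shaft's nose pushes it straight down. It pushes back with 6 N at 0 and 1 N more for each mm. At 0.010 the collar lies on the hub face: the shaft is home.
- stand: Black plastic block 60 x 200 x 22 mm, fixed to the bench, origin at the centre of its underside, its length along its y. Three wells, 26 mm diameter, 14 mm deep (floor 8 mm above the bench), at y = -70, 0 and +70 mm; a shaft stands in each.
- plain_shaft: Another shaft in the stand, same sizes and origin, but without a key. To be left alone.
- thick_shaft: The third shaft in the stand, same length and origin, thicker: 32 mm diameter above its 24 mm nose, collar 44 mm, key 10 mm wide. To be left alone.
- ring: Loose steel ring gauge, 60 mm diameter, 18 mm high, lying on the bench at the back, between stand and fixture; origin at the centre of its underside. To be left alone.
- bush: Loose bronze flanged bushing, 39 mm diameter, 34 mm high, standing on the bench to the right of the stand; origin at the centre of its underside. To be left alone.

How it is judged (in metres and radians):
On the way, in this order (a step that is already met when the one before it is completed fails the run):
1. the keyed shaft is held, lifted clear of the stand (its nose above the stand's top) (z of shaft_nose in the frame of stand above 0.03 m and contact force between the fingers and keyed_shaft above 2 N), for 0.1 s.
2. the key has slipped into the keyway: the shaft upright in the bore, its nose at least 22 mm below the hub face (z of shaft_nose in the frame of bore_mouth below -0.022 m and horizontal distance between shaft_nose and bore_mouth below 0.0025 m and angle between keyed_shaft's own z axis and vertical below 0.06 rad and angle between the x axis of keyed_shaft and the x axis of pulley, either way round below 0.2 rad), for 0.1 s.
At the end, for the whole second after the job is handed in: The gripper still holds the keyed shaft and keeps it pushed home: its collar within 1.5 mm of the hub face, on the bore's axis within 2 mm and upright within 0.06 rad, the key in the keyway, the ejector pad pressed down at least 8.5 mm, the shaft at rest (z of shaft_collar in the frame of bore_mouth below 0.0015 m and horizontal distance between shaft_collar and bore_mouth below 0.002 m and angle between keyed_shaft's own z axis and vertical below 0.06 rad and value of joint ejector above 0.0085 m and angle between the x axis of keyed_shaft and the x axis of pulley, either way round below 0.2 rad and linear speed of keyed_shaft below 0.01 m/s and contact force between the fingers and keyed_shaft above 2 N); the arm keeps its last pose, push and grip.
It fails at once if the shaft presses on the pulley with more than 50 N (all their contacts added up: a key wedged askew counts more than the push itself) (contact force between keyed_shaft and pulley above 50 N).
It fails at once if one of the other two shafts is moved by more than 20 mm (distance of any of plain_shaft, thick_shaft from where it was at the start of the episode above 0.02 m).
It fails at once if the ring gauge or the bushing is moved by more than 30 mm (distance of any of ring, bush from where it was at the start of the episode above 0.03 m).
It also fails if it takes over 45 s, if anything falls off the work surface, if the arm or the gripper's body presses on something with over 40 N, if the wrist force passes 120 N, or if a joint passes its speed limit or range.

## Working session

There is one attempt and no reset: what is moved stays moved. The work goes in short steps, Python scripts to look and compute and a shell command to move; the robot and the scene stay as the last step left them, time stands still between calls to the robot, and variables do not carry over. Pictures are saved under pics/ and viewed, at most 10 in all, crops included, and the job is handed in when it is done.

```bash
ls; mkdir -p pics; python3 - <<'E'
from bench import arm
import cv2
s=arm.read_state();print(s)
for n in ["scene","top"]:
    c=arm.get_calibration(n);print(n,c)
    cv2.imwrite(f"pics/{n}0.png",cv2.resize(arm.get_image(n),(800,600),interpolation=cv2.INTER_CUBIC))
E
```

```text
bench.py
jog.py
pics
{'clock': 0.0, 'joints': array([-1.07037919e+00,  3.85558918e-01,  6.63766895e-03, -5.55323425e-04,
       -1.19399542e+00, -2.58614855e-01]), 'joint_vel': array([ 0.00207431, -0.00021733,  0.00013351,  0.00064579, -0.00029875,
       -0.00035845]), 'joint_efforts': array([ 1.13424397e-05, -3.92294419e+01,  1.88394284e+01,  4.18610215e+00,
       -4.61503441e-03,  4.00130062e-06]), 'position': array([ 149.57127745, -606.2781163 ,  248.91639031]), 'ee_rot': array([-1.20505058e-01,  9.92712114e-01,  1.08034398e-03, -1.53052335e-04]), 'contact_force': array([ 0.10952205,  0.16093398, -0.41142742]), 'wrist_torque': array([-0.00430212,  0.05219098,  0.01680721]), 'grasp_force': 0.0, 'gripper_width': 85.206887989144}
scene {'K': array([[420.06883347,   0.        , 255.75530247],
       [  0.        , 420.06883347, 187.91648706],
       [  0.        ,   0.        ,   1.        ]]), 'rvec': array([ 0.64063496, -2.46377256,  1.37638201]), 'tvec': array([476.58856873, 240.97477963, 722.96387672])}
top {'K': array([[387.18016584,   0.        , 260.97181775],
       [  0.        , 387.18016584, 195.31922616],
       [  0.        ,   0.        ,   1.        ]]), 'rvec': array([ 2.14389653, -2.12208388,  0.16382042]), 'tvec': array([-47.32479645, 552.27934207, 892.5584142 ])}
```

View pics/scene0.png

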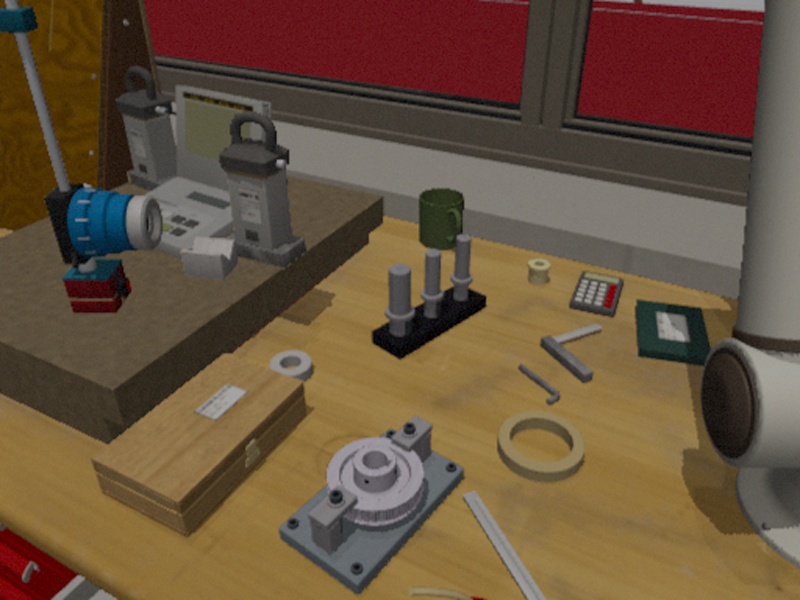

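View pics/top0.png

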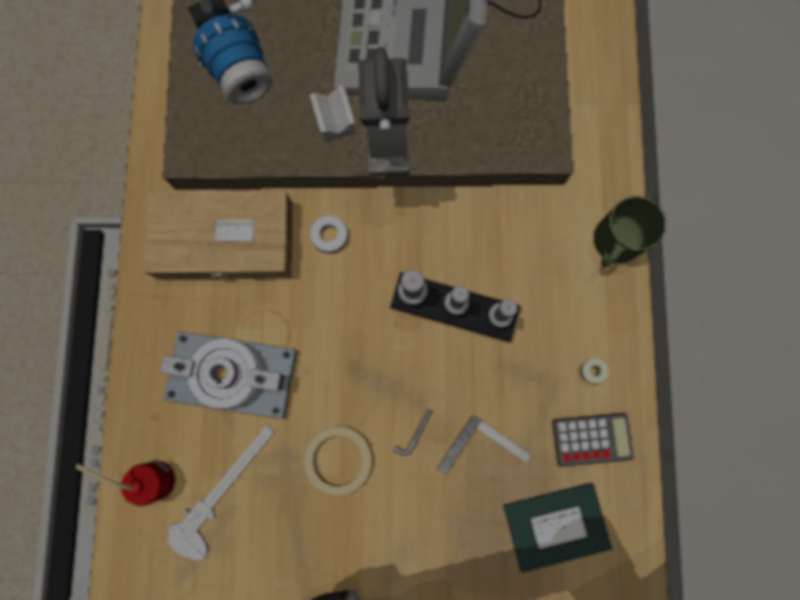

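The scene view shows three shafts in the black stand: the thick one at (400,300), with slim ones at (432,280) and (462,265). The pulley is at (376,475). In the top view, the shaft tops are near (412,281), (459,296) and (507,309), and the bore is near (222,373). I can't tell yet which slim shaft has the key.

```bash
cat > h.py <<'E'
from bench import arm
import numpy as np, cv2
from scipy.spatial.transform import Rotation as R
def ray(n,uv,cal=None):
    c=cal or arm.get_calibration(n);Rm=cv2.Rodrigues(np.array(c["rvec"]))[0];t=np.array(c["tvec"]).ravel();K=c["K"]
    x=np.array([(uv[0]-K[0,2])/K[0,0],(uv[1]-K[1,2])/K[1,1]])
    if n=="wrist":
        th=np.linalg.norm(x);d=np.array([*(x/max(th,1e-9)*np.sin(th)),np.cos(th)])
    else: d=np.array([*x,1.])
    return -Rm.T@t, Rm.T@d
def at(n,uv,z,cal=None):
    o,d=ray(n,uv,cal);return o+d*(z-o[2])/d[2]
def proj(n,P,cal=None):
    c=cal or arm.get_calibration(n);Rm=cv2.Rodrigues(np.array(c["rvec"]))[0];K=c["K"]
    p=(Rm@np.atleast_2d(P).T).T+np.array(c["tvec"]).ravel()
    if n=="wrist":
        r=np.linalg.norm(p[:,:2],axis=1);th=np.arctan2(r,p[:,2]);x=p[:,:2]/r[:,None]*th[:,None]
    else: x=p[:,:2]/p[:,2:]
    return x*[K[0,0],K[1,1]]+K[:2,2]
E
python3 - <<'E'
from h import *
np.set_printoptions(precision=1,suppress=True)
f=1.5625
for nm,u,v,z in [("hub",222,372,75),("thick",412,281,130),("mid",459,295,130),("right",507,309,130),("c1",404,273,22),("c2",520,307,22),("c3",511,340,22),("c4",391,309,22),("ring",329,233,18),("bush",595,370,34),("base a",180,333,10),("base b",297,348,10),("base c",287,417,10),("base d",164,402,10)]:
    print(nm,at("top",((u+.5)/f-.5,(v+.5)/f-.5),z))
s=arm.read_state()
Rm=R.from_quat(s["ee_rot"]).as_matrix();print(Rm)
c=arm.get_calibration("wrist");print(c); print(ray("wrist",c["K"][:2,2],c))
E
```

```text
hub [445.7 231.5  75. ]
thick [573.9 -47.7 130. ]
mid [ 554.4 -114.1  130. ]
right [ 535.1 -181.4  130. ]
c1 [609.  -34.4  22. ]
c2 [ 555.7 -218.8   22. ]
c3 [ 503.  -203.7   22. ]
c4 [550.5 -14.5  22. ]
ring [675.3  88.5  18. ]
bush [ 456.8 -329.9   34. ]
base a [510.3 323.1  10. ]
base b [488.1 134.6  10. ]
base c [380.  145.9  10. ]
base d [401.  340.4  10. ]
[[-1.  -0.2 -0. ]
 [-0.2  1.   0. ]
 [ 0.   0.  -1. ]]
{'K': array([[297.3,   0. , 250.9],
       [  0. , 297.3, 192.8],
       [  0. ,   0. ,   1. ]]), 'rvec': array([-1.8, -2.3, -0.3]), 'tvec': array([624.1, -32.6, 378.8])}
(array([  84.9, -622.7,  373. ]), array([ 0.3,  0.1, -1. ]))
```

The rows are not in the units I measure in: shifts go in shares of 800 mm and turns go in shares of pi rad. I convert before sending: 374 mm / 800 = 0.4675, -308 mm / 800 = -0.385.

```bash
echo '[[[-0.385, 0.4675, 0.0875, 0, 0, 0], [-0.385, 0.4675, 0.0875, 0, 0, 0], [-0.385, 0.4675, 0.0875, 0, 0, 0], [-0.385, 0.4675, 0.0875, 0, 0, 0], [-0.385, 0.4675, 0.0875, 0, 0, 0], [-0.385, 0.4675, 0.0875, 0, 0, 0], [-0.385, 0.4675, 0.0875, 0, 0, 0], [-0.385, 0.4675, 0.0875, 0, 0, 0], [-0.385, 0.4675, 0.0875, 0, 0, 0], [-0.385, 0.4675, 0.0875, 0, 0, 0]]]' | python3 jog.py 85
echo '[[[0, 0, 0, 0, 0, 0], [0, 0, 0, 0, 0, 0]]]' | python3 jog.py; python3 - <<'E'
from h import *
import pickle
c=arm.get_calibration("wrist");im=arm.get_image("wrist");pickle.dump((c,im),open("w1.pkl","wb"))
P=[[573.9,-47.7,30],[554.4,-114.1,30],[535.1,-181.4,30]]
print(proj("wrist",P,c),proj("wrist",np.array(P)+[0,0,100],c))
cv2.imwrite("pics/w1.png",cv2.resize(im,(800,600),interpolation=cv2.INTER_CUBIC))
E
```

```text
clock: 1.1
position: [359.4, -167.7, 179.7]
ee_rot: [-0.121, 0.993, 0.0, 0.0]
contact_force: [1.0, 0.1, 0.4]
gripper_width: 85.1
grasp_force: 0.0
clock: 1.3
position: [359.2, -169.1, 179.8]
ee_rot: [-0.122, 0.993, 0.0, -0.0]
contact_force: [0.3, -0.6, -0.4]
gripper_width: 84.9
grasp_force: 0.0
[[301.11459017 362.91542386]
 [255.94733046 346.32352295]
 [204.83969377 324.72594702]] [[312.40264992 425.02628879]
 [257.29141678 411.8880556 ]
 [191.82583735 390.17825942]]
```

View pics/w1.png

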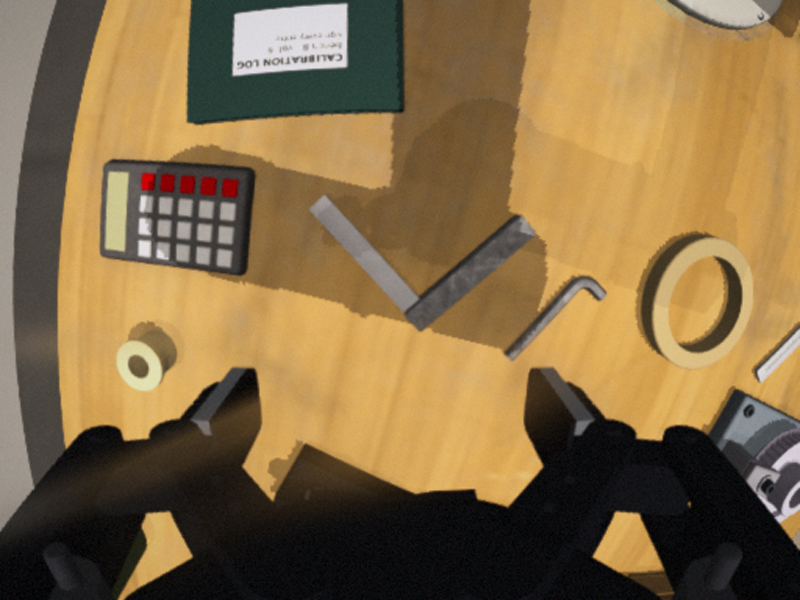

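The wrist camera sees only the near bench. The fingers hide the stand behind them, and its edge shows at (350,480). I'll zoom in on the fixed-camera images before tilting the wrist.

```bash
python3 - <<'E'
from h import *
c=arm.get_calibration("scene");print("scene cam",ray("scene",(256,192),c)[0])
A=np.mean([arm.get_image("scene").astype(float) for _ in range(4)],0).astype(np.uint8)
B=np.mean([arm.get_image("top").astype(float) for _ in range(4)],0).astype(np.uint8)
cv2.imwrite("pics/a.npy.png",A);cv2.imwrite("pics/b.npy.png",B)
z=lambda im,x,y,w,h:cv2.resize(im[y:y+h,x:x+w],(400,300),interpolation=cv2.INTER_CUBIC)
o=np.vstack([np.hstack([z(A,230,140,100,75),z(A,210,278,60,45)]),np.hstack([z(B,245,165,100,75),z(B,118,222,44,33)])])
cv2.imwrite("pics/z1.png",o)
E
```

```text
scene cam [176.63167415 659.40083497 584.69997934]
```

View pics/z1.png

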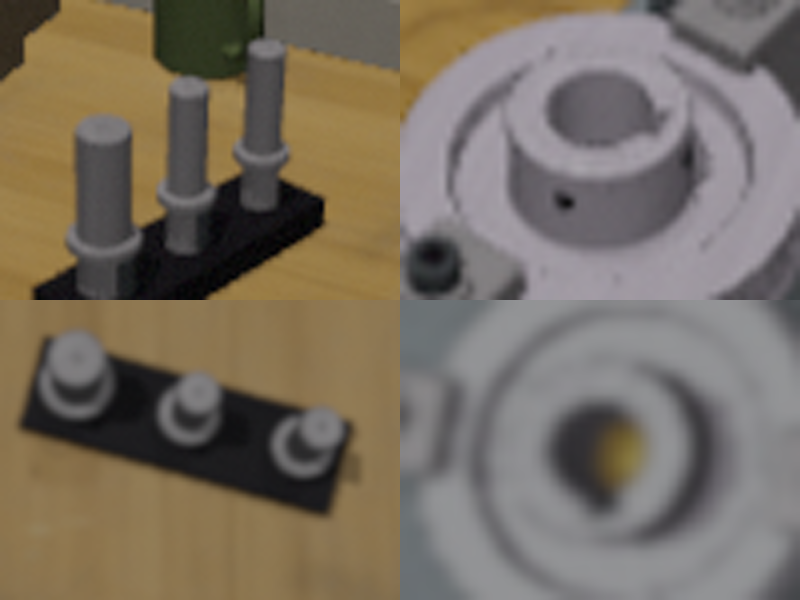

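The keyway points roughly towards −x: its notch is at (600,505) in the top crop and (660,118) in the scene crop. No key shows on either slim shaft from the scene camera's side, so I'll tilt the wrist to look from the front.

In the tool's units: -70 mm / 800 = -0.0875, -35 mm / 800 = -0.0438, -0.15 rad / 3.1416 = -0.0477.

```bash
echo '[[[-0.0438, -0.0075, -0.0063, 0, -0.0477, 0], [-0.0875, -0.0163, -0.0125, 0, -0.0955, 0], [-0.0875, -0.0163, -0.0125, 0, -0.1432, 0], [-0.0875, -0.0163, -0.0125, 0, -0.191, 0], [-0.0875, -0.0163, -0.0125, 0, -0.191, 0], [-0.0875, -0.0163, -0.0125, 0, -0.191, 0]]]' | python3 jog.py
python3 - <<'E'
from h import *
import pickle
c=arm.get_calibration("wrist");im=arm.get_image("wrist");pickle.dump((c,im),open("w2.pkl","wb"))
P=np.array([[573.9,-47.7,30],[554.4,-114.1,30],[535.1,-181.4,30]])
q=proj("wrist",P,c);print(q,ray("wrist",(256,192),c))
u,v=q.mean(0).astype(int);x0=max(0,min(512-200,u-100));y0=max(0,min(384-150,v-75));print(x0,y0)
# flipped upright
cv2.imwrite("pics/w2.png",cv2.resize(im[y0:y0+150,x0:x0+200][::-1,::-1],(800,600),interpolation=cv2.INTER_CUBIC))
E
```

```text
clock: 2.35
position: [429.5, -166.8, 190.0]
ee_rot: [-0.114, 0.949, 0.035, 0.294]
contact_force: [0.4, 0.3, 0.5]
gripper_width: 85.0
grasp_force: 0.0
[[315.41138125 208.59765545]
 [269.6417234  190.61684214]
 [214.44789239 169.48781473]] (array([ 307.81496968, -196.52123179,  255.5023361 ]), array([ 0.7316147 ,  0.1959844 , -0.65293954]))
166 114
```

View pics/w2.png

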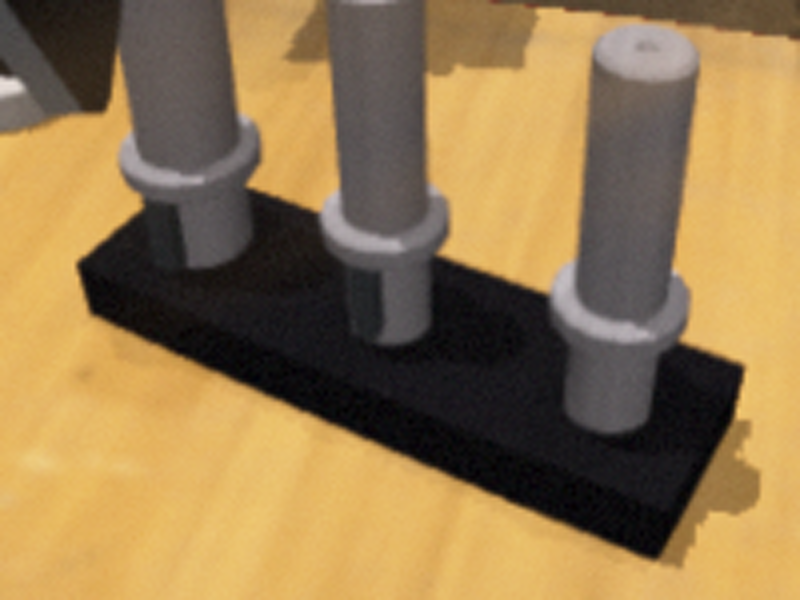

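The middle shaft carries the narrow key (dark strip x 348–384, y 270–340). The left one is the thick keyed shaft and the right one is plain. I'll fit its position and key yaw with a model overlay.

```bash
cat > fit.py <<'E'
from h import *
import pickle
from scipy.optimize import least_squares
c,im=pickle.load(open("w2.pkl","rb"))
x0,y0=166,114
def crop(q): return np.stack([(x0+199-q[:,0]+.5)*4-.5,(y0+149-q[:,1]+.5)*4-.5],1)
th=np.linspace(0,2*np.pi,181)
def circ(x,y,r,z): return np.stack([x+r*np.cos(th),y+r*np.sin(th),0*th+z],1)
def P(X): return crop(proj("wrist",X,c))
def key(x,y,a): # key direction angle a; rows: face lower-left.. corners
    d=np.array([np.cos(a),np.sin(a)]);n=np.array([-d[1],d[0]]);o=[]
    for r,s,z in [(15.5,4,50),(15.5,4,26),(15.5,-4,26),(15.5,-4,50),(11.5,-4,50),(11.5,-4,26),(11.5,4,26),(11.5,4,50)]:
        o.append([*(np.array([x,y])+d*r+n*s),z])
    return np.array(o)
E
python3 - <<'E'
from fit import *
g=im.astype(int).sum(2)//3
f=lambda a,b:print([ (round(float((x0+199-u+.5)*4-.5)),int(g[v,u])) for u in range(a,b,-1)],"row",(y0+149-v+.5)*4-.5) 
# crop col px -> full u
U=lambda px:int(round(x0+199-(px+.5)/4+.5));V=lambda py:int(round(y0+149-(py+.5)/4+.5))
for row in (290,305,320): 
    v=V(row); f(U(330),U(450)) if 0 else print(row,[(px,int(g[v,U(px)])) for px in range(330,450,4)])
for row in (60,225): v=V(row); print(row,[(px,int(g[v,U(px)])) for px in range(310,460,4)])
E
```

```text
290 [(330, 29), (334, 25), (338, 26), (342, 27), (346, 30), (350, 39), (354, 37), (358, 35), (362, 34), (366, 34), (370, 35), (374, 33), (378, 34), (382, 61), (386, 88), (390, 89), (394, 92), (398, 87), (402, 85), (406, 84), (410, 82), (414, 80), (418, 77), (422, 73), (426, 67), (430, 44), (434, 15), (438, 15), (442, 16), (446, 17)]
305 [(330, 20), (334, 20), (338, 21), (342, 22), (346, 29), (350, 38), (354, 38), (358, 40), (362, 38), (366, 34), (370, 38), (374, 32), (378, 32), (382, 48), (386, 79), (390, 91), (394, 87), (398, 89), (402, 87), (406, 87), (410, 82), (414, 79), (418, 75), (422, 70), (426, 62), (430, 39), (434, 18), (438, 11), (442, 17), (446, 15)]
320 [(330, 21), (334, 16), (338, 24), (342, 19), (346, 19), (350, 34), (354, 49), (358, 35), (362, 33), (366, 35), (370, 37), (374, 34), (378, 36), (382, 45), (386, 69), (390, 89), (394, 91), (398, 88), (402, 89), (406, 88), (410, 81), (414, 82), (418, 76), (422, 74), (426, 67), (430, 45), (434, 18), (438, 11), (442, 16), (446, 16)]
60 [(310, 121), (314, 121), (318, 128), (322, 133), (326, 133), (330, 107), (334, 88), (338, 87), (342, 85), (346, 90), (350, 87), (354, 89), (358, 89), (362, 89), (366, 89), (370, 91), (374, 91), (378, 94), (382, 91), (386, 90), (390, 90), (394, 87), (398, 90), (402, 87), (406, 84), (410, 84), (414, 83), (418, 81), (422, 78), (426, 90), (430, 108), (434, 112), (438, 112), (442, 116), (446, 114), (450, 116), (454, 115), (458, 124)]
225 [(310, 29), (314, 32), (318, 45), (322, 92), (326, 150), (330, 164), (334, 165), (338, 168), (342, 168), (346, 156), (350, 135), (354, 108), (358, 97), (362, 91), (366, 89), (370, 89), (374, 89), (378, 91), (382, 93), (386, 92), (390, 91), (394, 89), (398, 87), (402, 87), (406, 82), (410, 84), (414, 92), (418, 101), (422, 110), (426, 116), (430, 118), (434, 116), (438, 117), (442, 105), (446, 88), (450, 130), (454, 171), (458, 176)]
```

```bash
python3 - <<'E'
from fit import *
ct=arm.get_calibration("top")
def ext(x,y,r,z):
    q=P(circ(x,y,r,z));return q[:,0].min(),q[:,0].max(),q[:,1].max()
def at305(A): # col at row 305 of edge from two pts
    (u1,v1),(u2,v2)=A; return u1+(u2-u1)*(305-v1)/(v2-v1)
def res(p):
    x,y,a=p
    cl=ext(x,y,18,56);c2=ext(x,y,18,52);n=ext(x,y,12,35);k=P(key(x,y,a))
    # key sides: left silhouette among face corners, right = base on shaft
    left=min(at305(k[[0,1]]),at305(k[[3,2]]));right=max(at305(k[[4,5]]),at305(k[[7,6]]))
    tp=proj("top",[[x,y,130]],ct)[0]
    return [(cl[0]-322)/2,(cl[1]-447)/2,(n[1]-431)/2,(left-347)/2,(right-384.5)/2,(c2[2]-265)/5,(tp[0]-293.6)*2,(tp[1]-188.6)*2]
np.set_printoptions(precision=3,suppress=True)
for a0 in (2.6,3.1,3.6):
    s=least_squares(res,[554,-114,a0]);print(s.x,s.cost,s.fun)
x,y,a=s.x
o=cv2.resize(im[y0:y0+150,x0:x0+200][::-1,::-1],(800,600),interpolation=cv2.INTER_CUBIC)
for r,z in [(12,130),(18,60),(18,52),(12,22)]: cv2.polylines(o,[np.int32(P(circ(x,y,r,z)))],True,(0,255,0),1)
cv2.polylines(o,[np.int32(P(key(x,y,a)))],True,(0,0,255),1)
cv2.imwrite("pics/fit.png",cv2.resize(o[0:400,200:600],(600,600)))
E
```

```text
[ 555.643 -115.309    2.958] 5.820616768402327 [-1.271  1.397 -0.876  1.429 -1.336  1.163  1.026 -1.037]
[ 555.643 -115.309    2.958] 5.820616768392137 [-1.271  1.397 -0.876  1.429 -1.336  1.163  1.026 -1.037]
[ 555.643 -115.309    2.958] 5.820616768393217 [-1.271  1.397 -0.876  1.429 -1.336  1.163  1.026 -1.037]
```

View pics/fit.png

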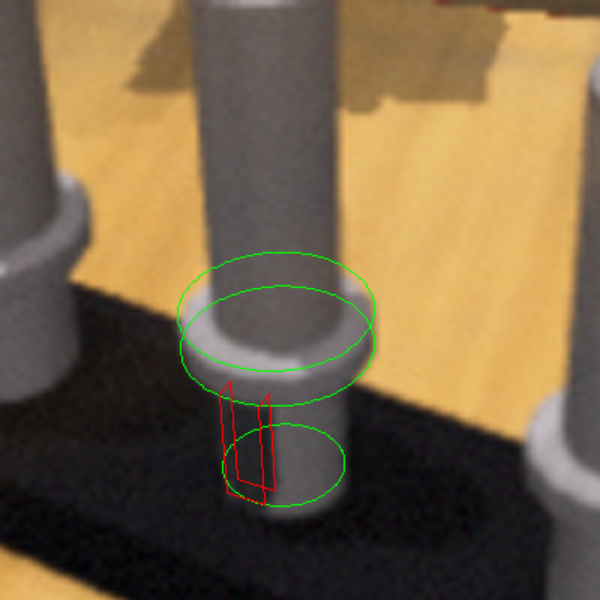

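The overlay matches the collar and key to within about 1.5 mm: shaft axis at (555.6, −115.3), key pointing along 2.96 rad. Next I'll work out the approach.

```bash
cat >> h.py <<'E'
def to(p,xang=None):
    s=arm.read_state();R0=R.from_quat(s["ee_rot"])
    x=np.array([np.cos(xang),np.sin(xang),0]);z=np.array([0,0,-1.])
    R1=R.from_matrix(np.stack([x,np.cross(z,x),z],1))
    print("d",np.round(R0.inv().apply(np.array(p)-s["position"]),1),"rot",np.round((R0.inv()*R1).as_rotvec(),3),"clk",s["clock"])
def down(s): 
    m=R.from_quat(s["ee_rot"]).as_matrix();return np.arctan2(m[1,0],m[0,0]),m[:,2]
E
python3 - <<'E'
from h import *
to([555.5,-115.2,215],-1.854)
E
```

```text
d [-124.7   20.2   55.3] rot [-0.314  0.543 -1.015] clk 2.4
```

In the tool's units: -125 mm / 800 = -0.1563, 55 mm / 800 = 0.0688, -1.015 rad / 3.1416 = -0.3231.

```bash
echo '[[[-0.1563, 0.025, 0.0688, -0.0999, 0.1728, -0.3231], [-0.1563, 0.025, 0.0688, -0.0999, 0.1728, -0.3231], [-0.1563, 0.025, 0.0688, -0.0999, 0.1728, -0.3231], [-0.1563, 0.025, 0.0688, -0.0999, 0.1728, -0.3231], [-0.1563, 0.025, 0.0688, -0.0999, 0.1728, -0.3231], [-0.1563, 0.025, 0.0688, -0.0999, 0.1728, -0.3231], [-0.1563, 0.025, 0.0688, -0.0999, 0.1728, -0.3231], [-0.1563, 0.025, 0.0688, -0.0999, 0.1728, -0.3231], [-0.1563, 0.025, 0.0688, -0.0999, 0.1728, -0.3231], [-0.1563, 0.025, 0.0688, -0.0999, 0.1728, -0.3231]]]' | python3 jog.py 85
python3 - <<'E'
from h import *
import pickle
print(down(arm.read_state()));to([555.6,-115.3,100],-1.854)
c=arm.get_calibration("wrist");im=arm.get_image("wrist");pickle.dump((c,im),open("w3.pkl","wb"))
print(proj("wrist",[[555.6,-115.3,130]],c))
cv2.imwrite("pics/w3.png",cv2.resize(im,(800,600),interpolation=cv2.INTER_CUBIC))
E
```

```text
clock: 3.4
position: [555.9, -113.6, 214.7]
ee_rot: [-0.6, 0.8, 0.0, 0.0]
contact_force: [-0.3, 0.5, 0.2]
gripper_width: 84.8
grasp_force: 0.0
(np.float64(-1.8536035157059363), array([ 6.68424329e-05,  5.55745208e-04, -9.99999843e-01]))
d [  1.8  -0.2 114.7] rot [0.    0.001 0.   ] clk 3.4
[[249.07940916 203.93860405]]
```

View pics/w3.png

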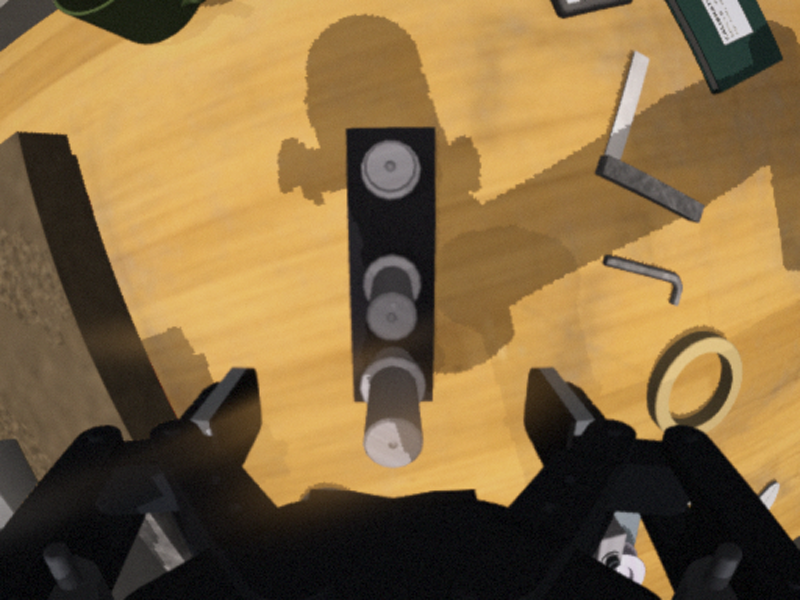

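The wrist view puts the slim keyed shaft's top at (391,317), within 1 px of the prediction. The fingers straddle the stand's long axis and are clear of its neighbours.

```bash
python3 - <<'E'
from h import *
import pickle
c,im=pickle.load(open("w3.pkl","rb"))
p=at("wrist",((391+.5)/1.5625-.5,(317+.5)/1.5625-.5),130,c);print(p);to([p[0],p[1],100],-1.854)
E
```

```text
[ 554.64251919 -116.01180094  130.        ]
d [  2.3   0.4 115. ] rot [-0.     0.001  0.   ] clk 3.45
```

In the tool's units: 115 mm / 800 = 0.1438, 95 mm / 800 = 0.1188.

```bash
echo '[[[0.0013, 0.0004, 0.0625, 0, 0, 0], [0.0013, 0.0004, 0.1188, 0, 0, 0], [0.0013, 0.0004, 0.1438, 0, 0, 0], [0.0013, 0.0004, 0.1438, 0, 0, 0], [0.0013, 0.0004, 0.1438, 0, 0, 0]]]' | python3 jog.py
echo '[[[0, 0, 0, 0, 0, 0], [0, 0, 0, 0, 0, 0], [0, 0, 0, 0, 0, 0], [0, 0, 0, 0, 0, 0], [0, 0, 0, 0, 0, 0], [0, 0, 0, 0, 0, 0], [0, 0, 0, 0, 0, 0], [0, 0, 0, 0, 0, 0]]]' | python3 jog.py 0
```

```text
clock: 3.95
position: [555.8, -115.5, 101.2]
ee_rot: [-0.601, 0.8, -0.001, 0.001]
contact_force: [-0.5, 0.0, 0.6]
gripper_width: 85.0
grasp_force: 0.0
clock: 4.75
position: [555.8, -115.1, 101.1]
ee_rot: [-0.601, 0.799, -0.001, 0.001]
contact_force: [-1.4, -1.0, 6.3]
gripper_width: 22.9
grasp_force: 58.8
```

In the tool's units: -120 mm / 800 = -0.15, -90 mm / 800 = -0.1125.

```bash
echo '[[[0, 0, -0.0125, 0, 0, 0], [0, 0, -0.025, 0, 0, 0], [0, 0, -0.0625, 0, 0, 0], [0, 0, -0.1125, 0, 0, 0], [0, 0, -0.15, 0, 0, 0], [0, 0, -0.15, 0, 0, 0], [0, 0, -0.15, 0, 0, 0]]]' | python3 jog.py 
python3 - <<'E'
from h import *
s=arm.read_state();print(down(s),s["joints"]);to([446,231,220],-1.854)
E
```

```text
clock: 5.45
position: [554.0, -114.8, 219.6]
ee_rot: [-0.601, 0.799, 0.001, -0.0]
contact_force: [-0.7, -0.0, -5.8]
gripper_width: 22.7
grasp_force: 59.9
(np.float64(-1.8528018046353463), array([-0.00140288,  0.00166504, -0.99999763])) [ 0.08111291  0.30925761 -0.18423377 -0.00201211 -1.07856915 -0.36216527]
d [-3.021e+02  2.000e+02  3.000e-01] rot [0.002 0.001 0.001] clk 5.45
```

In the tool's units: -372 mm / 800 = -0.465, 200 mm / 800 = 0.25.

```bash
echo '[[[-0.05, 0.0263, 0, 0, 0, 0], [-0.465, 0.25, 0.0188, 0, 0, 0], [-0.465, 0.25, 0.0188, 0, 0, 0], [-0.465, 0.25, 0.0188, 0, 0, 0], [-0.465, 0.25, 0.0188, 0, 0, 0], [-0.465, 0.25, 0.0188, 0, 0, 0], [-0.465, 0.25, 0.0188, 0, 0, 0], [-0.465, 0.25, 0.0188, 0, 0, 0], [-0.465, 0.25, 0.0188, 0, 0, 0], [-0.465, 0.25, 0.0188, 0, 0, 0]]]' | python3 jog.py
echo '[[[0, 0, 0, 0, 0, 0], [0, 0, 0, 0, 0, 0], [0, 0, 0, 0, 0, 0]]]' | python3 jog.py
python3 - <<'E'
from h import *
import pickle
s=arm.read_state();c=arm.get_calibration("wrist");im=np.mean([arm.get_image("wrist").astype(float) for _ in range(3)],0).astype(np.uint8);pickle.dump((c,im,s),open("w4.pkl","wb"))
print(s["position"],down(s),proj("wrist",[[446,231,75]],c))
o=cv2.resize(im,(800,600),interpolation=cv2.INTER_CUBIC)
u,v=proj("wrist",[[446,231,75]],c)[0].astype(int);u=np.clip(u,40,471);v=np.clip(v,30,353);print(u,v)
o[:300,:400]=cv2.resize(im[v-30:v+30,u-40:u+40],(400,300),interpolation=cv2.INTER_CUBIC)
cv2.imwrite("pics/w4.png",o)
E
```

```text
clock: 6.45
position: [464.2, 300.2, 202.1]
ee_rot: [-0.603, 0.798, 0.0, -0.002]
contact_force: [-0.0, -0.5, -3.8]
gripper_width: 23.0
grasp_force: 59.8
clock: 6.75
position: [466.2, 296.3, 204.7]
ee_rot: [-0.6, 0.8, -0.0, -0.001]
contact_force: [0.8, -0.1, -4.4]
gripper_width: 22.7
grasp_force: 59.8
[466.22799952 296.32495197 204.66042839] (np.float64(-1.8536953417352882), array([-9.92366888e-04, -9.43153118e-04, -9.99999063e-01])) [[250.81299407 112.48535719]]
250 112
```

View pics/w4.png

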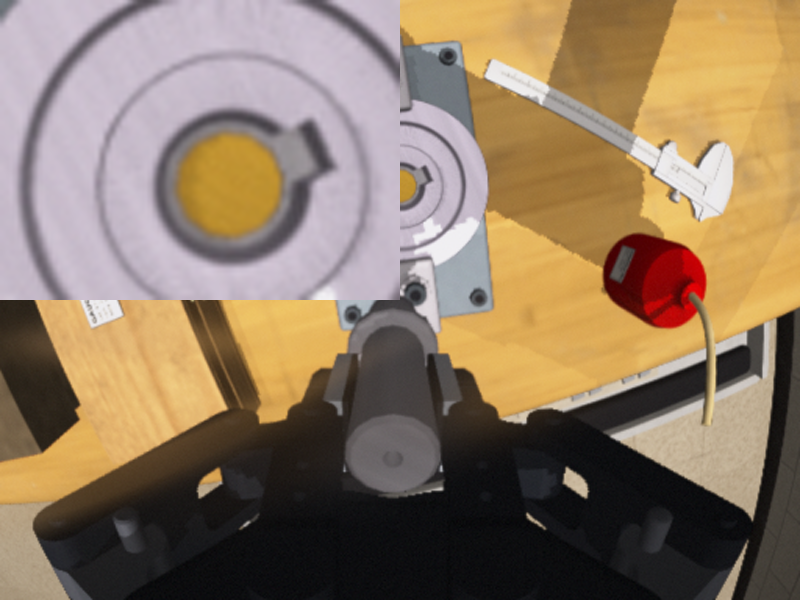

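The inset shows the bore centre at about (233,185) and the keyway up-right at (322,143). The held shaft's top is at (393,458) and its collar at (395,325). I'll fit both against the model.

```bash
cat > pul.py <<'E'
from h import *
import pickle
from scipy.optimize import minimize
from scipy.ndimage import map_coordinates
c,im,s=pickle.load(open("w4.pkl","rb"))
g=cv2.GaussianBlur(im,(0,0),.7).astype(float).mean(2)
def contour(off):
    r=12.75+off; pts=[]
    th=np.linspace(-np.pi,np.pi,240)
    pts+=[[r*np.cos(t),r*np.sin(t)] for t in th if abs(t)>np.arcsin(5/12.75)+.03]
    w=5+off
    pts+=[[q,sg*w] for q in np.arange(13.3,17.3,.2) for sg in (-1,1)]
    pts+=[[17.5+off,q] for q in np.arange(-4.6,4.7,.2)]
    return np.array(pts)
ci,co=contour(-.5),contour(.6)
def samp(p,C):
    m=R.from_euler('z',p[2]).as_matrix()[:2,:2]
    X=np.c_[C@m.T+p[:2],np.full(len(C),75.)];q=proj("wrist",X,c)
    return map_coordinates(g,[q[:,1],q[:,0]],order=1)
def cost(p): return -np.mean(np.clip(samp(p,co)-samp(p,ci),-20,60))
E
python3 - <<'E'
from pul import *
np.set_printoptions(precision=3,suppress=True)
f=lambda x,y:(210+(x+.5)/5-.5,82+(y+.5)/5-.5)
b=at("wrist",f(233,185),75,c);k=at("wrist",f(325,142),75,c);d=k-b
print("clicked",b,np.linalg.norm(d),np.arctan2(d[1],d[0]))
best=None
for dx in (-1,0,1):
  for dy in (-1,0,1):
    for da in (-.15,0,.15):
      r=minimize(cost,[b[0]+dx,b[1]+dy,np.arctan2(d[1],d[0])+da],method="Nelder-Mead",options=dict(xatol=1e-3,fatol=1e-3))
      if best is None or r.fun<best.fun: best=r
print("fit",best.x,best.fun)
F=lambda x,y:((x+.5)/1.5625-.5,(y+.5)/1.5625-.5)
zt=s["position"][2]+29
t=at("wrist",F(393,458),zt,c);R0=R.from_quat(s["ee_rot"])
print("shaft top rel tool",R0.inv().apply(t-s["position"]),t)
E
```

```text
clicked [443.087 237.274  75.   ] 17.23661758831944 -2.975809668871318
fit [443.568 237.407  -2.982] -46.17015118448909
shaft top rel tool [  1.32    1.381 -28.998] [464.562 295.47  233.66 ]
```

```bash
python3 - <<'E'
from pul import *
np.set_printoptions(precision=2,suppress=True)
A=(np.array([[ .165*100-0+0,0]])) # placeholder
P=np.array([[443.57,237.41,75],[443.57+15*np.cos(-2.982),237.41+15*np.sin(-2.982),75]])
q=proj("scene",P);print("scene crop",(q-[210,278]+.5)*400/60-.5)
q=proj("top",P);print("top crop",(q-[118,222]+.5)*400/44-.5+[400,300])
to([444.7,238.7,180],-2.982+3.1416-.0+(-1.854-(2.958-3.1416))-0.0)
print(-2.982+3.1416-1.854-(2.958-3.1416))
E
```

```text
scene crop [[200.44 102.2 ]
 [257.17 117.58]]
top crop [[597.37 456.73]
 [603.17 515.7 ]]
d [61.9  4.7 25.3] rot [-0.    0.   -0.34] clk 6.9
-1.5108000000000006
```

The rows are not in the units I measure in: shifts go in shares of 800 mm and turns go in shares of pi rad. I convert before sending: 62 mm / 800 = 0.0775, 30 mm / 800 = 0.0375, -0.34 rad / 3.1416 = -0.1082.

```bash
echo '[[[0.0375, 0.0025, 0.0063, 0, 0, -0.0477], [0.0775, 0.0059, 0.0188, 0, 0, -0.0955], [0.0775, 0.0059, 0.0275, 0, 0, -0.1082], [0.0775, 0.0059, 0.0313, 0, 0, -0.1082], [0.0775, 0.0059, 0.0313, 0, 0, -0.1082], [0.0775, 0.0059, 0.0313, 0, 0, -0.1082], [0.0775, 0.0059, 0.0313, 0, 0, -0.1082]]]' | python3 jog.py
python3 - <<'E'
from h import *
s=arm.read_state();print(s["position"],down(s),s["contact_force"],s["wrist_torque"])
A=arm.get_image("scene");B=arm.get_image("top");W=arm.get_image("wrist")
z=lambda im,x,y,w,h:cv2.resize(im[y:y+h,x:x+w],(400,300),interpolation=cv2.INTER_CUBIC)
cv2.imwrite("pics/z2.png",np.vstack([np.hstack([z(A,200,240,80,60),z(B,118,215,56,42)]),np.hstack([z(W,176,190,160,120),z(A,170,180,160,120)])]))
E
```

```text
clock: 7.6
position: [445.0, 240.2, 180.7]
ee_rot: [0.728, -0.686, 0.0, -0.001]
contact_force: [0.4, 0.1, -4.2]
gripper_width: 22.6
grasp_force: 59.9
[445.01052353 240.15399965 180.65926405] (np.float64(-1.5120502121219834), array([ 1.04050827e-03,  9.58880083e-04, -9.99998999e-01])) [ 0.3563355   0.06772079 -4.18185259] [ 0.03072421 -0.03695901 -0.00044169]
```

View pics/z2.png

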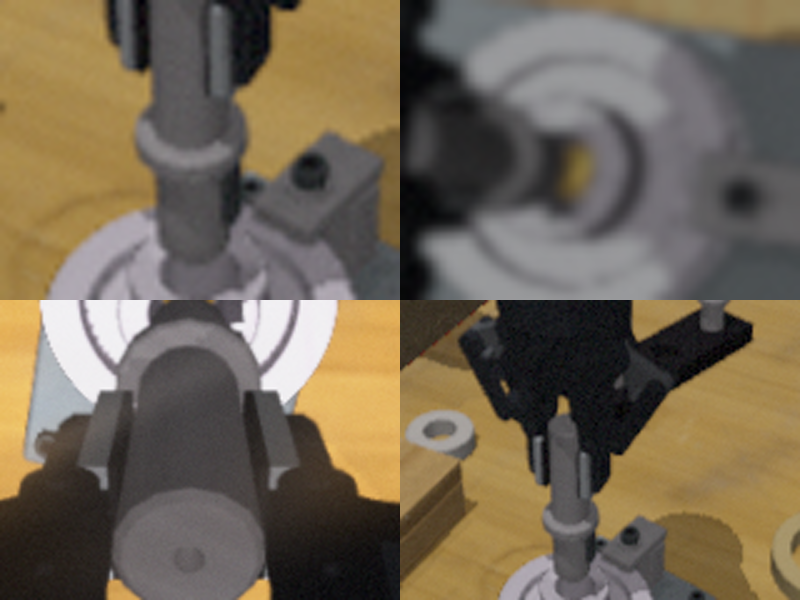

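The scene view shows the key facing right, the same side as the keyway, and the nose hovering over the bore. I'll check alignment numerically once it settles.

```bash
echo '[[[0, 0, 0, 0, 0, 0], [0, 0, 0, 0, 0, 0]]]' | python3 jog.py
python3 - <<'E'
from h import *
s=arm.read_state();p=s["position"];print(p)
A=np.mean([arm.get_image("scene").astype(float) for _ in range(6)],0).mean(2)
c=arm.get_calibration("scene")
R0=R.from_quat(s["ee_rot"])
for h in (6,10,13,48,60):
    q=proj("scene",[[p[0],p[1],p[2]-93+h]],c)[0];v=int(round(q[1]))
    print(h,q.round(2),[(u,int(A[v,u])) for u in range(int(q[0])-13,int(q[0])+14)])
o,d=ray("scene",(240,290),c);rt=np.cross(d,[0,0,1]);print("right",rt/np.linalg.norm(rt),"mm/px",np.linalg.norm(np.array([444,238,80])-o)/420)
E
```

```text
clock: 7.95
position: [444.6, 239.6, 180.3]
ee_rot: [0.728, -0.686, -0.0, -0.0]
contact_force: [0.0, -0.1, -4.7]
gripper_width: 22.5
grasp_force: 59.9
[444.56183479 239.62258142 180.29461627]
6 [238.17 285.43] [(225, 173), (226, 173), (227, 172), (228, 172), (229, 173), (230, 175), (231, 149), (232, 97), (233, 82), (234, 89), (235, 90), (236, 90), (237, 87), (238, 89), (239, 88), (240, 82), (241, 83), (242, 80), (243, 74), (244, 71), (245, 61), (246, 70), (247, 103), (248, 119), (249, 120), (250, 121), (251, 118)]
10 [238.11 283.62] [(225, 171), (226, 173), (227, 173), (228, 173), (229, 173), (230, 175), (231, 130), (232, 88), (233, 86), (234, 90), (235, 86), (236, 86), (237, 80), (238, 87), (239, 87), (240, 80), (241, 82), (242, 78), (243, 75), (244, 67), (245, 46), (246, 38), (247, 75), (248, 113), (249, 121), (250, 112), (251, 103)]
13 [238.07 282.26] [(225, 139), (226, 151), (227, 159), (228, 158), (229, 133), (230, 122), (231, 102), (232, 85), (233, 86), (234, 79), (235, 77), (236, 78), (237, 78), (238, 80), (239, 79), (240, 79), (241, 79), (242, 76), (243, 74), (244, 60), (245, 40), (246, 36), (247, 28), (248, 75), (249, 114), (250, 97), (251, 78)]
48 [237.55 265.88] [(224, 126), (225, 126), (226, 127), (227, 118), (228, 129), (229, 134), (230, 134), (231, 109), (232, 88), (233, 88), (234, 89), (235, 91), (236, 91), (237, 90), (238, 90), (239, 87), (240, 85), (241, 83), (242, 79), (243, 75), (244, 68), (245, 66), (246, 79), (247, 83), (248, 84), (249, 81), (250, 124)]
60 [237.36 260.05] [(224, 130), (225, 131), (226, 132), (227, 134), (228, 135), (229, 134), (230, 109), (231, 85), (232, 83), (233, 89), (234, 89), (235, 89), (236, 89), (237, 90), (238, 90), (239, 88), (240, 85), (241, 84), (242, 75), (243, 71), (244, 70), (245, 67), (246, 82), (247, 113), (248, 129), (249, 132), (250, 133)]
right [-0.84588897 -0.53335902  0.        ] mm/px 1.689950546255329
```

```bash
python3 - <<'E'
import pul
from pul import *
np.set_printoptions(precision=2,suppress=True)
for n,f in (("scene","pics/a.npy.png"),("top","pics/b.npy.png")):
    G=cv2.imread(f).astype(float).mean(2);cal=arm.get_calibration(n)
    th=np.linspace(0,2*np.pi,180)
    def S(p,r,z=75.):
        X=np.c_[p[0]+r*np.cos(th),p[1]+r*np.sin(th),0*th+z];q=proj(n,X,cal)
        return map_coordinates(G,[q[:,1],q[:,0]],order=1)
    ok=np.abs(np.angle(np.exp(1j*(th+2.982))))>.6
    def C(p): return -np.mean((S(p,13.6)-S(p,11.6))[ok])-.5*np.mean(np.clip(S(p,22)-S(p,24.2),-10,40))
    b=min((minimize(C,[443.5+a,237.4+e],method="Nelder-Mead") for a in (-2,0,2) for e in (-2,0,2)),key=lambda r:r.fun)
    print(n,b.x,b.fun,proj(n,[[*b.x,75]],cal))
E
```

```text
scene [443.16 239.51] -43.53451368698275 [[239.19 293.82]]
top [445.31 237.45] -29.608034391499313 [[139.3  238.04]]
```

In the tool's units: 9 mm / 800 = 0.0113, 5 mm / 800 = 0.0063.

```bash
echo '[[[0.0013, 0.0005, 0.0063, 0, 0, 0], [0.0013, 0.0005, 0.0113, 0, 0, 0], [0.0013, 0.0005, 0.0113, 0, 0, 0]]]' | python3 jog.py | sed -n '1,4p'
echo '[[[0, 0, 0.0019, 0, 0, 0], [0, 0, 0.0038, 0, 0, 0], [0, 0, 0.0038, 0, 0, 0]]]' | python3 jog.py| sed -n '1,4p'
echo '[[[0, 0, 0.0013, 0, 0, 0], [0, 0, 0.0019, 0, 0, 0]]]' | python3 jog.py| sed -n '1,4p'; echo '[[[0, 0, 0.0013, 0, 0, 0], [0, 0, 0.0019, 0, 0, 0]]]' | python3 jog.py| sed -n '1,4p'
```

```text
clock: 8.55
position: [443.7, 238.0, 170.3]
ee_rot: [0.728, -0.686, -0.0, 0.001]
contact_force: [-0.5, 0.4, -5.0]
clock: 8.85
position: [444.1, 238.4, 168.0]
ee_rot: [0.728, -0.686, -0.0, 0.0]
contact_force: [0.3, 0.2, -3.8]
clock: 9.05
position: [444.2, 238.5, 166.8]
ee_rot: [0.728, -0.686, -0.0, -0.0]
contact_force: [-0.0, -0.3, -4.0]
clock: 9.25
position: [444.2, 238.5, 165.2]
ee_rot: [0.728, -0.686, -0.0, -0.0]
contact_force: [0.4, 0.3, -3.9]
```

In the tool's units: 1.5 mm / 800 = 0.0019, 1 mm / 800 = 0.0013.

```bash
for i in 1 2 3; do :; done; echo '[[[0, 0, 0.0013, 0, 0, 0], [0, 0, 0.0019, 0, 0, 0]]]' | python3 jog.py| sed -n '1,4p'; echo '[[[0, 0, 0.0013, 0, 0, 0], [0, 0, 0.0019, 0, 0, 0]]]' | python3 jog.py| sed -n '1,4p';echo '[[[0, 0, 0.0013, 0, 0, 0], [0, 0, 0.0019, 0, 0, 0]]]' | python3 jog.py| sed -n '1,4p'
```

```text
clock: 9.45
position: [444.2, 238.5, 163.7]
ee_rot: [0.728, -0.686, -0.0, -0.0]
contact_force: [0.3, -0.9, -4.8]
clock: 9.65
position: [444.2, 238.5, 162.1]
ee_rot: [0.728, -0.686, -0.0, -0.0]
contact_force: [0.3, 0.2, -3.6]
clock: 9.85
position: [444.2, 238.5, 160.7]
ee_rot: [0.728, -0.686, -0.0, -0.0]
contact_force: [1.0, 0.4, -4.6]
```

In the tool's units: 3 mm / 800 = 0.0038, 1.5 mm / 800 = 0.0019.

```bash
echo '[[[0, 0, 0.0019, 0, 0, 0], [0, 0, 0.0038, 0, 0, 0], [0, 0, 0.0038, 0, 0, 0]]]' | python3 jog.py| sed -n '1,4p'; echo '[[[0, 0, 0.0019, 0, 0, 0], [0, 0, 0.0038, 0, 0, 0], [0, 0, 0.0038, 0, 0, 0]]]' | python3 jog.py| sed -n '1,4p';echo '[[[0, 0, 0.0009, 0, 0, 0], [0, 0, 0.0013, 0, 0, 0]]]' | python3 jog.py| sed -n '1,4p';echo '[[[0, 0, 0.0009, 0, 0, 0], [0, 0, 0.0013, 0, 0, 0]]]' | python3 jog.py| sed -n '1,4p'
```

```text
clock: 10.15
position: [444.1, 238.4, 157.5]
ee_rot: [0.728, -0.686, -0.0, 0.0]
contact_force: [-0.7, 0.3, -3.9]
clock: 10.45
position: [444.1, 238.4, 154.5]
ee_rot: [0.728, -0.686, -0.0, 0.0]
contact_force: [-1.0, -0.4, -4.6]
clock: 10.65
position: [444.2, 238.5, 153.7]
ee_rot: [0.728, -0.686, -0.0, -0.0]
contact_force: [-0.4, -0.1, -4.4]
clock: 10.85
position: [444.2, 238.5, 152.7]
ee_rot: [0.728, -0.686, -0.0, -0.0]
contact_force: [-0.4, -0.1, -3.8]
```

In the tool's units: 0.7 mm / 800 = 0.0009, 0.5 mm / 800 = 0.0006.

```bash
echo '[[[0, 0, 0.0006, 0, 0, 0], [0, 0, 0.0009, 0, 0, 0]]]' | python3 jog.py| sed -n '1,4p';echo '[[[0, 0, 0.0006, 0, 0, 0], [0, 0, 0.0009, 0, 0, 0]]]' | python3 jog.py| sed -n '1,4p';echo '[[[0, 0, 0.0006, 0, 0, 0], [0, 0, 0.0009, 0, 0, 0]]]' | python3 jog.py| sed -n '1,4p';
```

```text
clock: 11.05
position: [444.2, 238.5, 152.0]
ee_rot: [0.728, -0.686, -0.0, -0.0]
contact_force: [-0.7, 0.3, -4.1]
clock: 11.25
position: [444.2, 238.5, 151.3]
ee_rot: [0.728, -0.686, -0.0, -0.0]
contact_force: [-0.5, 0.5, -4.0]
clock: 11.45
position: [444.2, 238.5, 150.6]
ee_rot: [0.728, -0.686, -0.0, -0.0]
contact_force: [-0.5, -0.9, -3.7]
```

```bash
for k in a; do echo '[[[0, 0, 0.0006, 0, 0, 0], [0, 0, 0.0009, 0, 0, 0]]]' | python3 jog.py; done | sed -n '2p;4p';echo '[[[0, 0, 0.0006, 0, 0, 0], [0, 0, 0.0009, 0, 0, 0]]]' | python3 jog.py| sed -n '2p;4p';echo '[[[0, 0, 0.0006, 0, 0, 0], [0, 0, 0.0009, 0, 0, 0]]]' | python3 jog.py| sed -n '2p;4p';echo '[[[0, 0, 0.0006, 0, 0, 0], [0, 0, 0.0009, 0, 0, 0]]]' | python3 jog.py| sed -n '2p;4p'
python3 -c "
from h import *
print(arm.read_state()['wrist_torque'])"
```

```text
position: [444.2, 238.5, 149.9]
contact_force: [0.1, 0.4, -4.1]
position: [444.2, 238.5, 149.2]
contact_force: [-0.1, -0.8, -4.2]
position: [444.2, 238.5, 148.5]
contact_force: [-0.3, 0.7, -4.4]
position: [444.2, 238.5, 147.8]
contact_force: [0.1, 0.4, -4.7]
[ 0.03682807 -0.02000684 -0.0028448 ]
```

The key has slipped in with no measurable contact, and the nose is about 20 mm down. I'll carry on towards the ejector.

In the tool's units: 2 mm / 800 = 0.0025, 1 mm / 800 = 0.0013.

```bash
echo '[[[0, 0, 0.0013, 0, 0, 0], [0, 0, 0.0025, 0, 0, 0], [0, 0, 0.0025, 0, 0, 0]]]' | python3 jog.py| sed -n '2p;4p';echo '[[[0, 0, 0.0013, 0, 0, 0], [0, 0, 0.0025, 0, 0, 0], [0, 0, 0.0038, 0, 0, 0]]]' | python3 jog.py| sed -n '2p;4p';echo '[[[0, 0, 0.0013, 0, 0, 0], [0, 0, 0.0025, 0, 0, 0], [0, 0, 0.0038, 0, 0, 0]]]' | python3 jog.py| sed -n '2p;4p';echo '[[[0, 0, 0.0013, 0, 0, 0], [0, 0, 0.0025, 0, 0, 0], [0, 0, 0.0038, 0, 0, 0]]]' | python3 jog.py| sed -n '2p;4p'
python3 -c "
from h import *
print(arm.read_state()['wrist_torque'])"
```

```text
position: [444.1, 238.4, 145.7]
contact_force: [-0.8, 1.1, -4.1]
position: [444.2, 238.5, 142.8]
contact_force: [-0.1, -0.4, -5.0]
position: [444.2, 238.5, 139.8]
contact_force: [-0.0, 0.4, -4.1]
position: [444.2, 238.5, 136.8]
contact_force: [0.1, 0.6, -3.9]
[ 0.01508196 -0.01119973  0.0292256 ]
```

In the tool's units: 2 mm / 800 = 0.0025, 1 mm / 800 = 0.0013.

```bash
echo '[[[0, 0, 0.0013, 0, 0, 0], [0, 0, 0.0025, 0, 0, 0], [0, 0, 0.0025, 0, 0, 0]]]' | python3 jog.py| sed -n '2p;4p';echo '[[[0, 0, 0.0013, 0, 0, 0], [0, 0, 0.0025, 0, 0, 0], [0, 0, 0.0025, 0, 0, 0]]]' | python3 jog.py| sed -n '2p;4p';echo '[[[0, 0, 0.0013, 0, 0, 0], [0, 0, 0.0025, 0, 0, 0], [0, 0, 0.0025, 0, 0, 0]]]' | python3 jog.py| sed -n '2p;4p';echo '[[[0, 0, 0.0013, 0, 0, 0], [0, 0, 0.0025, 0, 0, 0], [0, 0, 0.0025, 0, 0, 0]]]' | python3 jog.py| sed -n '2p;4p'
python3 -c "
from h import *
print(arm.read_state()['wrist_torque'])"
```

```text
position: [444.1, 238.4, 134.7]
contact_force: [-0.3, -0.2, -4.0]
position: [444.4, 238.6, 133.5]
contact_force: [-2.3, 0.4, 2.0]
position: [444.4, 238.7, 131.3]
contact_force: [-1.2, 0.0, 4.7]
position: [444.5, 238.7, 129.2]
contact_force: [-2.3, -0.4, 5.6]
[-0.19177154  0.93500608  0.00507147]
```

In the tool's units: 2 mm / 800 = 0.0025, 1 mm / 800 = 0.0013.

```bash
echo '[[[0, 0, 0.0013, 0, 0, 0], [0, 0, 0.0025, 0, 0, 0], [0, 0, 0.0025, 0, 0, 0]]]' | python3 jog.py| sed -n '2p;4p';echo '[[[0, 0, 0.0009, 0, 0, 0], [0, 0, 0.0013, 0, 0, 0], [0, 0, 0.0013, 0, 0, 0]]]' | python3 jog.py| sed -n '2p;4p';echo '[[[0, 0, 0.0006, 0, 0, 0], [0, 0, 0.0009, 0, 0, 0], [0, 0, 0.0009, 0, 0, 0]]]' | python3 jog.py| sed -n '2p;4p'
```

```text
position: [444.5, 238.7, 127.5]
contact_force: [-3.7, -1.1, 7.7]
position: [444.5, 238.7, 126.7]
contact_force: [-2.5, -0.2, 8.9]
position: [444.5, 238.7, 126.1]
contact_force: [-3.1, -0.4, 8.8]
```

In the tool's units: 0.7 mm / 800 = 0.0009, 0.5 mm / 800 = 0.0006.

```bash
echo '[[[0, 0, 0.0006, 0, 0, 0], [0, 0, 0.0009, 0, 0, 0], [0, 0, 0.0009, 0, 0, 0]]]' | python3 jog.py| sed -n '2p;4p';echo '[[[0, 0, 0.0006, 0, 0, 0], [0, 0, 0.0009, 0, 0, 0], [0, 0, 0.0009, 0, 0, 0]]]' | python3 jog.py| sed -n '2p;4p';echo '[[[0, 0, 0.0006, 0, 0, 0], [0, 0, 0.0006, 0, 0, 0], [0, 0, 0.0006, 0, 0, 0]]]' | python3 jog.py| sed -n '2p;4p'
```

```text
position: [444.5, 238.7, 125.5]
contact_force: [-3.3, -0.7, 9.9]
position: [444.6, 238.8, 124.9]
contact_force: [-3.7, 0.5, 9.9]
position: [444.6, 238.7, 124.5]
contact_force: [-4.1, -0.9, 10.4]
```

In the tool's units: 0.5 mm / 800 = 0.0006.

```bash
echo '[[[0, 0, 0.0006, 0, 0, 0], [0, 0, 0.0006, 0, 0, 0], [0, 0, 0.0006, 0, 0, 0]]]' | python3 jog.py| sed -n '2p;4p';echo '[[[0, 0, 0.0006, 0, 0, 0], [0, 0, 0.0006, 0, 0, 0], [0, 0, 0.0006, 0, 0, 0]]]' | python3 jog.py| sed -n '2p;4p';echo '[[[0, 0, 0.0005, 0, 0, 0], [0, 0, 0.0005, 0, 0, 0], [0, 0, 0.0005, 0, 0, 0]]]' | python3 jog.py| sed -n '2p;4p'
```

```text
position: [444.6, 238.7, 124.1]
contact_force: [-3.9, -0.5, 11.3]
position: [444.6, 238.8, 124.0]
contact_force: [-4.6, -2.1, 14.3]
position: [444.6, 238.7, 124.0]
contact_force: [-5.5, -1.9, 16.1]
```

In the tool's units: 0.8 mm / 800 = 0.001.

```bash
echo '[[[0, 0, 0.001, 0, 0, 0], [0, 0, 0.001, 0, 0, 0], [0, 0, 0.001, 0, 0, 0]]]' | python3 jog.py
python3 - <<'E'
from h import *
s=arm.read_state();print(s["position"],down(s),s["contact_force"],s["wrist_torque"],s["grasp_force"],s["clock"])
A=arm.get_image("scene");W=arm.get_image("wrist")
z=lambda im,x,y,w,h:cv2.resize(im[y:y+h,x:x+w],(400,300),interpolation=cv2.INTER_CUBIC)
cv2.imwrite("pics/z3.png",np.hstack([z(A,200,255,80,60),z(W,176,160,160,120)]))
E
```

```text
clock: 17.65
position: [444.6, 238.7, 124.0]
ee_rot: [0.728, -0.686, 0.001, -0.001]
contact_force: [-7.3, -2.1, 20.6]
gripper_width: 22.7
grasp_force: 62.6
[444.63455429 238.72943939 123.98404022] (np.float64(-1.510682266855193), array([ 1.92932412e-03,  5.42768360e-04, -9.99997992e-01])) [-7.33528416 -2.13299919 20.61029259] [-6.89615750e-01  2.62003100e+00 -2.31250886e-03] 62.64046490192413 17.65
```

View pics/z3.png

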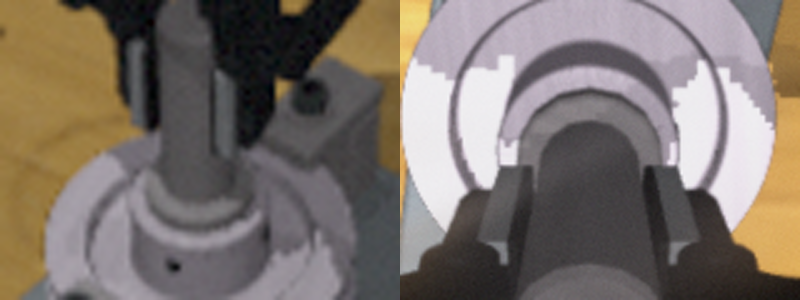

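The picture shows the collar seated flush and centred on the hub face. The TCP has stopped at z = 124.0 while the push has risen to about 25 N, of which the spring accounts for about 16 N. I'm handing it in.

```bash
python3 -c "
from bench import arm
print(arm.job_done())"
```

```text
the job is handed in; nothing more can be done
None
```

The keyed shaft (the middle one) is in the pulley with its key in the keyway and its collar flat on the hub face, still gripped and held down with about 25 N. I handed the job in at about 17.7 s; it returned no verdict.

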